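# Push the polish caddy over the threshold into its bay

## Task

Put the green polish caddy away in its bay: raise only its leading end onto the metal threshold, with its back edge staying down on the table until at least a third of the caddy is across, then push it from behind over the threshold and fully home until it presses lightly on the sprung rubber stop pad at the back, and leave it there, lying flat and square against the pad. Be gentle: never ram the threshold, the bay or the stop, and leave the other things alone.

Things in the scene. Friction and masses are not known exactly. Their poses are not given: they have to be found in the camera images.
- caddy: Open green plastic caddy, 0.45 to 0.75 kg, polish bottles fixed inside. 150 mm long (x), 110 mm wide (y), walls 45 mm high, 4 mm thick; contents to 64 mm high in the rear half, 23 mm in the front half. Origin: centre of the flat underside; x points to its leading end (nearest the bay, with the bar), z up. Starts before the bay, askew; cannot cross the threshold unless its leading end is lifted.
- caddy_bar (a point): Middle of the caddy's round white handle bar: 12 mm thick, 100 mm long along the caddy's y, 85 mm above the underside and 45 mm ahead of the caddy's origin, held by a 5 mm cheek at each end (cheek tops 95 mm above the underside). There is free space all round its middle. The bar is a sleeve that turns freely on its axle, so the caddy can swing about the bar even when the bar is gripped.
- caddy_front (a point): Middle of the lower leading edge of the caddy (75 mm ahead of its origin, at the underside).
- caddy_rear (a point): Middle of the lower rear edge of the caddy (75 mm behind its origin, at the underside). The flat rear wall above it, 110 mm wide and 45 mm high, is free for pushing. The centre of mass is 15 mm ahead of the origin: the caddy tips over into the bay, rear end rising, once that is past the threshold; rubbing on the pusher can hold the rear down and jam it, so rise with it or ease off.
- bay: Fixed bay, open towards the robot. Origin: middle of the near face of its threshold, at table height; x points into the bay, y left, z up. Grey floor 8 mm high behind the threshold. White side walls 40 mm high, 134 mm apart, x 0 to 250 mm. A clear shelf on thin posts (underside 152 mm high) covers x 126 to 252 mm: a gripper holding the bar cannot follow the caddy in.
- threshold (a point): Middle of the top near edge of the bay's aluminium threshold strip, 12 mm above the table; the strip is 16 mm wide along the bay's x, right across the opening, and 4 mm higher than the bay floor behind it.
- stop_zone (a point): Point on the bay floor, x 183 mm in the bay: roughly where the stop is. The stop's black rubber pad (110 mm wide, 24 mm tall) rides on springs, 1.2 N per mm, 10 mm travel, then solid. The near face of the free pad is within 9 mm before or behind this point, different each time, not measured. Home: the caddy's leading wall touches the pad; when let go it may creep back a few mm, the pad following.
- remover: Bystander: white bottle with blue cap, 48 mm across, 130 mm tall, standing beside the bay; origin at its underside.
- cream: Bystander: white jar with brass-coloured lid, 56 mm across, 50 mm tall, beside the bay; origin at its underside.
- phone: Bystander: black phone, 145 x 71 x 9 mm, lying flat on the table left of the caddy; origin at the centre of its underside.
Mind the look-alikes: they are no part of the job. Of the things that look like the caddy, take the one that is nearest to the robot's base at the start.

How it is judged:
By the outcome, as a careful person would: the job done as asked, in the order asked, and still so for the second after the job is handed in, with the robot touching nothing.
It also fails if it takes over 67 s, if anything falls off the work surface, if the arm or the gripper's body presses on something with over 40 N, if the wrist force passes 120 N, or if a joint passes its speed limit or range.

## Robot

A 6-joint arm with a two-finger parallel gripper is mounted at the origin on the work surface. World frame = base frame: x ahead of the robot, y to its left, z up, the work surface at z = 0. Lengths are in m, angles in degrees, forces in N, time in s.
With the tool pointing down it reaches from about 0.35 to 0.85 m from the base axis. Payload 8.1 kg.
Tool frame: the origin (TCP) lies at the very end of the fingers, on their centre line; the grasp point (between the pads) lies 19 mm behind it; z points along the fingers, y is the direction in which the jaws open and shut (so a half turn about z gives the same grasp; the last joint's range is limited). The gripper opens to 85 mm and grips with 20 to 120 N. Pads are 22 mm wide; open, the fingers measure 114 mm over their backs; the gripper's body (76 mm by 85 mm) begins 54 mm behind the grasp point. The pads swing forward as they close: fully open they stand 13 mm farther back than shut.
Start: joints at [58.247, 7.471, 85.268, -0, 87.261, -4.893], TCP at [0.271, 0.535, 0.231] pointing down, gripper open.
Joint ranges: [-169.43, 169.43], [-51.17, 129.36], [1.28, 143.12], [-76.62, 256.62], [0, 156.53], [-152.29, 152.29]. Speed limits (degrees/s): [136.94, 136.94, 159.86, 180, 180, 180].

## Interface

Orientations are given as [roll, pitch, yaw] about the fixed x, y, z axes, in that order (R = Rz(yaw) Ry(pitch) Rx(roll)).
In Python, from rig import env gives the robot as it stands.
- The arm moves only by the tool carry_out, never from a script. Its argument "deltas" is a list of rows, each a list of 3 entries, a list of its own where there are three numbers: the shift along the tool's x, y, z in cm, then the turn about the tool's z in rad, then the opening in per cent of the stroke, from 0 (shut) to 100 (fully open). In form: [[[tx, ty, tz], turn, hand], ...]. A call has 1 to 12 rows; each row shifts and turns the commanded pose from where the row before left it, along the tool's axes as they then stand; what a row does not reach is not made up. A row lasts 1/10 s, in which the tool goes at most 50 mm and 8.59 degrees, less where a joint would pass 70% of its speed; a pose out of reach is approached as far as the arm can. A call with a gripper value outside its range is refused whole. The fingers move at their own pace and stop on an object; "grip_force" is the grip in N (left out, the last holds). Time passes only in rows, so rows that do not move let the fingers close. It gives the time, the measured TCP pose, the force and the opening at its end, in the units of the state.
- env.get_obs(): the state, without advancing time (a new reading comes with each control period).
- env.grab_frame(name): name is "scene" or "top"; returns the picture (480x640x3 uint8, blue, green, red); there is no depth.
- env.camera_info(name): a dict with "K" (3x3 intrinsics, pixels), "extrinsics" (4x4, takes a point from camera to world coordinates). Camera axes: x right, y down, z forward; pixel columns grow to the right and rows downward; lengths in m; the calibration is good to about 2 mm. A picture is of the moment at which its call begins. camera_info takes no time and is no camera call.
- env.job_done(): hands the job in, once; it reports no verdict.
Trained networks look in the newest picture that a camera, given by its name, has taken for a name from the list of things; names that differ only in an ending like _2 or _b are one class to them, and where a whole thing is asked for, a point or a joint stands for the part that bears it (a point fixed in the world has none). Each returns a list of dicts, best first, with "conf" (0 to 1); they miss things now and then, are a little off and sometimes report something else, mostly with a low value. They report only what shows in the picture. A call takes as long as a camera call. They do not tell look-alikes from the thing itself.
- env.find_in(target, camera): "point" ([x, y, z] in m, in world coordinates, good to about 4 mm: the middle of the surface that is visible of it).
- env.masks_of(target, camera): "pixels" (480x640 bool, what is visible of it).
- env.pinpoint(target, camera): "point" ([x, y, z] in m, in world coordinates, good to about 4 mm: a listed point, or the origin of a listed thing).
The state is a dict: "t": time; "q": joint angles; "qd": joint speeds; "joint_torque": joint torques, N m; "tool_pos": TCP position; "eef_rot": TCP orientation; "wrist_force": force on the tool from outside, world axes, zero at the start; "moment": the same for the moment, N m; "gripper_width": finger opening in m.
Only numpy, scipy, OpenCV 4.12 (cv2) and the standard library are available. Lean on these libraries where they do the work, as an engineer would, in place of code of your own. Each camera call takes 0.05 s, during which the arm holds its last target.

## Working session

There is one attempt and no reset: what is moved stays moved. The work goes in short steps, Python scripts to look and compute and a tool call to move; the robot and the scene stay as the last step left them, time stands still between calls to the robot, and variables do not carry over. Pictures are saved under pics/ and viewed, and the job is handed in when it is done.

Besides the shell and the picture viewer there is one more tool, called after "Emit:" as name(argument=value, ...) on one line, values as JSON. carry_out: Moves the arm, as the interface text tells. Its arguments: {"type":"object","properties":{"deltas":{"type":"array"},"grip_force":{"type":"number"}},"required":["deltas"]}

```bash
ls; mkdir -p pics; python3 - <<'E'
from rig import env
import cv2
o=env.get_obs()
for k,v in o.items(): print(k,v)
for c in("scene","top"):
    cv2.imwrite(f"pics/{c}0.png",env.grab_frame(c)); i=env.camera_info(c); print(c,i)
    for n in["caddy","caddy_bar","caddy_front","caddy_rear","bay","threshold","stop_zone","remover","cream","phone"]:
        for d in env.pinpoint(n,c): print(c,n,[round(float(x),4) for x in d["point"]],round(d["conf"],2))
E
```

```text
pics
t 0.0
q [ 5.82486520e+01  7.51389080e+00  8.53321837e+01 -3.48379823e-04
  8.72636456e+01 -4.89141184e+00]
qd [ 0.01022051  0.02335287 -0.07312179  0.01450431 -0.01316331 -0.06550093]
joint_torque [-2.51563026e-03 -5.69383264e+01 -5.00552559e+01 -4.25537492e-04
  1.47849019e-02 -3.02324872e-05]
tool_pos [0.27074514 0.53478719 0.23022932]
eef_rot [-1.79890650e+02 -9.00887757e-03  1.53140072e+02]
wrist_force [ 0.20986783  0.01151996 -0.66508367]
moment [-0.01585849  0.00031004 -0.00824238]
gripper_width 0.08557418733052287
scene {'K': array([[596.60934462,   0.        , 319.48947156],
       [  0.        , 596.60934462, 247.7057849 ],
       [  0.        ,   0.        ,   1.        ]]), 'extrinsics': array([[-0.33014842,  0.62305742, -0.70908495,  1.36657759],
       [ 0.94386134,  0.20890813, -0.2558968 ,  0.33400761],
       [-0.01130479, -0.75376179, -0.6570505 ,  0.81051479],
       [ 0.        ,  0.        ,  0.        ,  1.        ]])}
scene caddy [0.6247, 0.4005, 0.0009] 0.98
scene caddy [0.4902, 0.056, 0.001] 0.68
scene caddy [0.5128, -0.2726, -0.0007] 0.58
scene caddy_bar
[... 1349 characters left out ...]
.81
top caddy_front [0.6356, 0.4707, -0.0031] 0.72
top caddy_front [0.5731, 0.0477, 0.0012] 0.66
top caddy_rear [0.4145, 0.0668, -0.0029] 0.87
top caddy_rear [0.6143, 0.3251, 0.0024] 0.85
top caddy_rear [0.4475, -0.2348, -0.0023] 0.62
top bay [0.5897, 0.0351, 0.0015] 0.84
top threshold [0.5841, 0.0353, 0.0151] 0.59
top threshold [0.5687, 0.0492, -0.0014] 0.5
top threshold [0.474, 0.2252, -0.0003] 0.22
top stop_zone [0.7719, 0.0117, 0.0098] 0.62
top stop_zone [0.6926, 0.2034, -0.0043] 0.6
top stop_zone [0.4172, 0.0665, -0.0026] 0.36
top remover [0.6428, -0.1653, 0.0017] 0.84
top remover [0.7734, 0.0116, 0.008] 0.7
top cream [0.6922, 0.2072, -0.0013] 0.7
top phone [0.4707, 0.2273, -0.0018] 0.7
```

View pics/scene0.png

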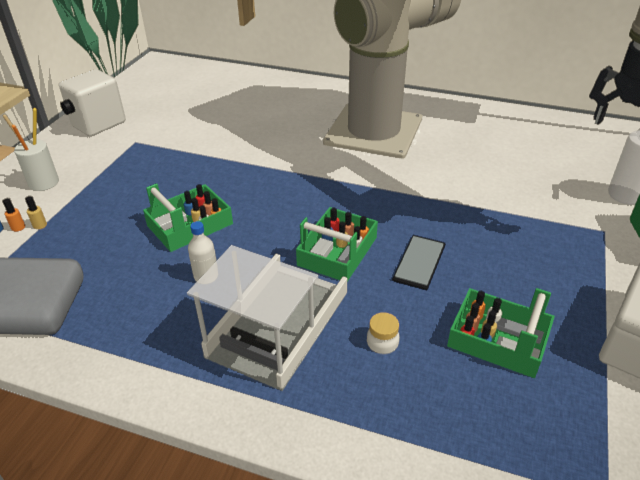

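View pics/top0.png

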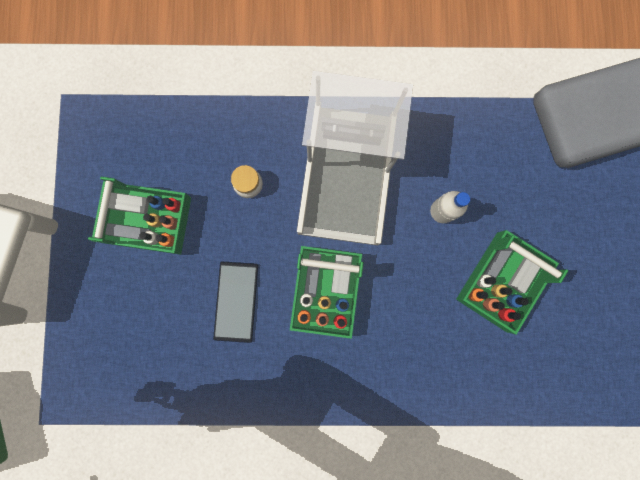

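The scene shows three green caddies. Their top-view pixels and distances from the base are:
- Middle, about (327,292): 0.49 m.
- Right, about (515,283): 0.58 m.
- Left, about (140,216): 0.74 m.

The middle one is nearest and stands before the bay at (345,180), so I choose it. Next I refine the poses and check it in a crop with a model overlay.

```bash
cat > h.py <<'E'
import numpy as np, cv2
from rig import env
def proj(P,c):
    i=env.camera_info(c); T=np.linalg.inv(i["extrinsics"]); P=np.atleast_2d(P)
    q=(T[:3,:3]@P.T).T+T[:3,3]; u=(i["K"]@q.T).T; return u[:,:2]/u[:,2:]
def pose(x,y,yaw,z=0,pitch=0):
    a=np.radians(yaw); p=np.radians(pitch) # pitch>0 nose up about origin
    Rz=np.array([[np.cos(a),-np.sin(a),0],[np.sin(a),np.cos(a),0],[0,0,1]])
    Ry=np.array([[np.cos(p),0,-np.sin(p)],[0,1,0],[np.sin(p),0,np.cos(p)]])
    return Rz@Ry,np.array([x,y,z])
def box(x0,x1,y0,y1,z):return np.array([[x0,y0,z],[x1,y0,z],[x1,y1,z],[x0,y1,z]])
def draw(im,c,pz,loops,s,off,col):
    R,t=pz
    for L in loops:
        u=(proj(L@R.T+t,c)-off)*s
        cv2.polylines(im,[np.round(u*8).astype(int).reshape(-1,1,2)],len(L)>2,col,1,cv2.LINE_AA,3)
CAD=[box(-.075,.075,-.055,.055,0),box(-.075,.075,-.055,.055,.045),np.array([[.045,-.05,.085],[.045,.05,.085]])]
BAY=[box(0,.016,-.067,.067,.012),np.array([[0,-.067,.04],[.25,-.067,.04]]),np.array([[0,.067,.04],[.25,.067,.04]]),np.array([[.183,-.055,.008],[.183,.055,.008]])]
def overlay(name,c,cad,bay,x0,y0,w,h,s=4,model=True):
    im=env.grab_frame(c); im=cv2.resize(im[y0:y0+h,x0:x0+w],None,fx=s,fy=s,interpolation=cv2.INTER_CUBIC)
    off=np.array([x0,y0])-0.0
    if model:
        draw(im,c,cad,CAD,s,off,(255,0,255)); draw(im,c,bay,BAY,s,off,(0,255,255))
    cv2.imwrite("pics/"+name,im)
def pts(n,c,k,near,r=.06):
    out=[]
    for _ in range(k):
        for d in env.pinpoint(n,c):
            p=np.array(d["point"])
            if np.linalg.norm(p-near)<r: out.append(p);break
    return np.array(out)
E
python3 - <<'E'
from h import *
N=dict(caddy=(.492,.058,0),caddy_bar=(.534,.053,.085),caddy_front=(.57,.048,0),caddy_rear=(.416,.068,0),bay=(.587,.035,0),threshold=(.587,.035,.012),stop_zone=(.771,.013,.008))
for n,p in N.items():
    for c in("scene","top"):
        env.grab_frame(c)
        a=pts(n,c,3,np.array(p),.03)
        if len(a): print(n,c,len(a),a.mean(0).round(4),a.std(0).round(4))
cad=pose(.4915,.0575,-7.4); bay=pose(.587,.035,-7)
overlay("top1.png","top",cad,bay,260,70,190,150+0,4)
overlay("top2.png","top",cad,bay,260,200,150,145,4)
overlay("sc1.png","scene",cad,bay,190,195,190,150,4)
print(env.get_obs()["t"])
E
```

```text
caddy scene 3 [ 0.4928  0.0577 -0.0009] [0. 0. 0.]
caddy top 3 [0.4933 0.055  0.0005] [0. 0. 0.]
caddy_bar scene 3 [0.5323 0.0512 0.082 ] [0. 0. 0.]
caddy_bar top 3 [0.5412 0.0568 0.0868] [0. 0. 0.]
caddy_front scene 3 [5.678e-01 4.840e-02 5.000e-04] [0. 0. 0.]
caddy_front top 3 [ 0.5703  0.0511 -0.0032] [0. 0. 0.]
caddy_rear scene 3 [ 0.4174  0.0657 -0.0008] [0. 0. 0.]
caddy_rear top 3 [0.4132 0.0642 0.0015] [0. 0. 0.]
bay scene 3 [ 0.5871  0.0371 -0.0019] [0. 0. 0.]
bay top 3 [5.903e-01 3.210e-02 1.000e-04] [0. 0. 0.]
threshold scene 3 [0.5898 0.0345 0.0131] [0. 0. 0.]
threshold top 3 [0.5843 0.0371 0.0145] [0. 0. 0.]
stop_zone scene 3 [0.767  0.0125 0.0079] [0. 0. 0.]
stop_zone top 3 [0.7708 0.0122 0.0092] [0. 0. 0.]
4.05
```

View pics/top1.png

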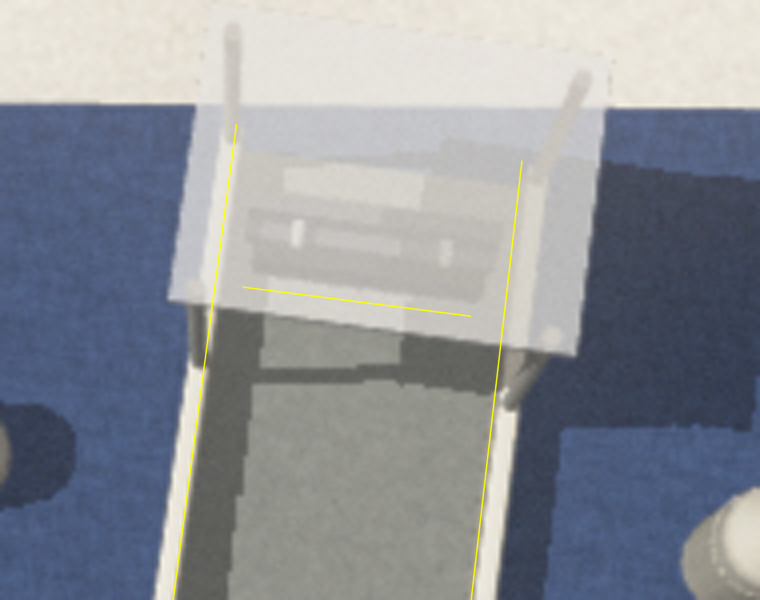

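View pics/top2.png

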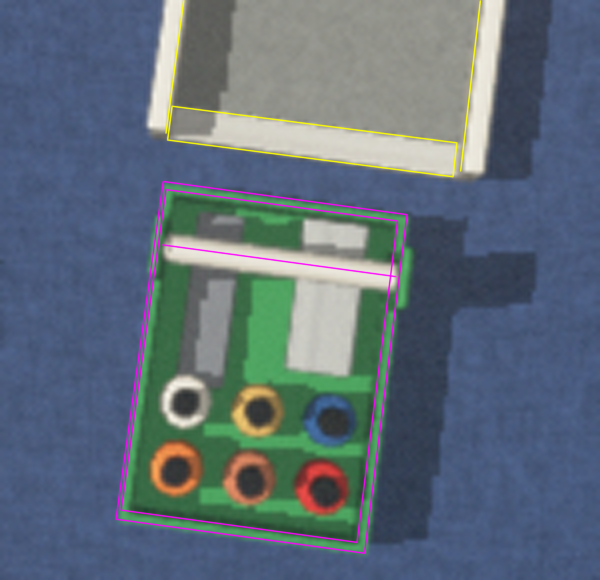

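View pics/sc1.png

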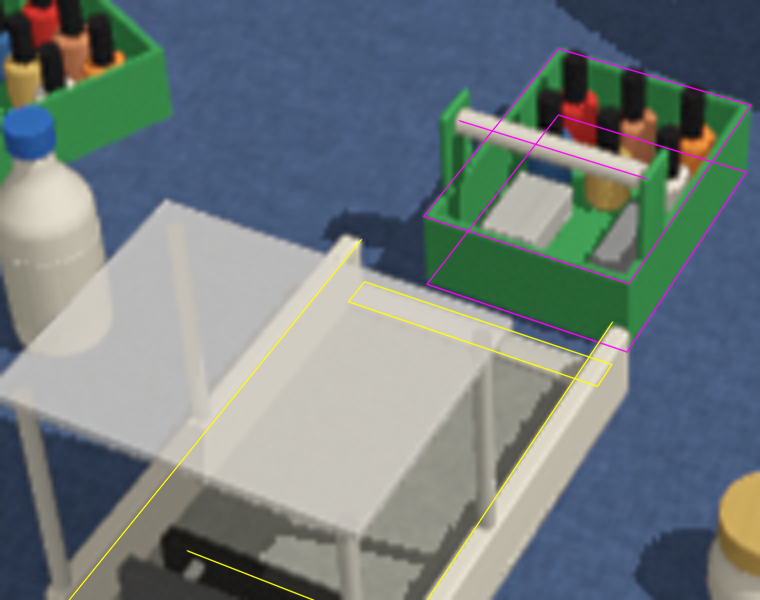

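The crop confirms the choice. The magenta model fits the middle green caddy, with its bar nearest the threshold: crop (283,260), image (331,265). The caddy is nearly parallel to the bay but about 11 mm to its left, with a gap of about 23 mm to the threshold. I turn the tool first.

Emit:
carry_out(deltas=[[[0, 0, 0], 0.14, 50], [[0, 0, 0], 0.14, 50], [[0, 0, 0], 0.14, 50], [[0, 0, 0], 0.14, 50], [[0, 0, 0], 0.14, 50], [[0, 0, 0], 0.14, 50], [[0, 0, 0], 0.14, 50], [[0, 0, 0], 0.14, 50], [[0, 0, 0], 0.108, 50]], grip_force=30)

```text
t: 4.95
tool_pos: [0.2711, 0.5353, 0.2313]
eef_rot: [180.0, 0.0, 82.5]
wrist_force: [0.1, 0.2, 0.2]
gripper_width: 0.043
```

Emit:
carry_out(deltas=[[[-3, 2.2, 0], 0, 50], [[-3.7, 2.71, 0], 0, 50], [[-3.7, 2.71, 0], 0, 50], [[-3.7, 2.71, 0], 0, 50], [[-3.7, 2.71, 0], 0, 50], [[-3.7, 2.71, 0], 0, 50], [[-3.7, 2.71, 0], 0, 50], [[-3.7, 2.71, 0], 0, 50], [[-3.7, 2.71, 0], 0, 50], [[-3.7, 2.71, 0], 0, 50], [[-3.7, 2.71, 0], 0, 50]])

```text
t: 6.05
tool_pos: [0.5122, 0.0998, 0.2316]
eef_rot: [180.0, -0.0, 82.8]
wrist_force: [0.9, 1.0, -0.3]
gripper_width: 0.043
```

Emit:
carry_out(deltas=[[[-2.2, 1.5, 0], 0, 50], [[-2.2, 1.45, 0], 0, 50], [[0, 0, 3], 0, 50], [[0, 0, 3], 0, 50], [[0, 0, 3], 0, 50], [[0, 0, 0], 0, 50], [[0, 0, 0], 0, 50]])

```text
t: 6.75
tool_pos: [0.5349, 0.0543, 0.1415]
eef_rot: [-179.9, 0.0, 82.8]
wrist_force: [0.3, -0.0, 0.3]
gripper_width: 0.0428
```

```bash
python3 - <<'E'
from h import *
o=env.get_obs();print(o["t"],o["tool_pos"],o["eef_rot"],o["wrist_force"])
cad=pose(.4915,.0575,-7.4); bay=pose(.587,.0335,-7.2)
overlay("top3.png","top",cad,bay,260,180,150,145,4)
overlay("sc3.png","scene",cad,bay,190,165,190,150,4)
E
```

```text
6.75 [0.53492936 0.0543144  0.14151711] [-1.79937559e+02  7.32164195e-03  8.27854958e+01] [ 0.34237979 -0.01664076  0.25895734]
```

View pics/top3.png

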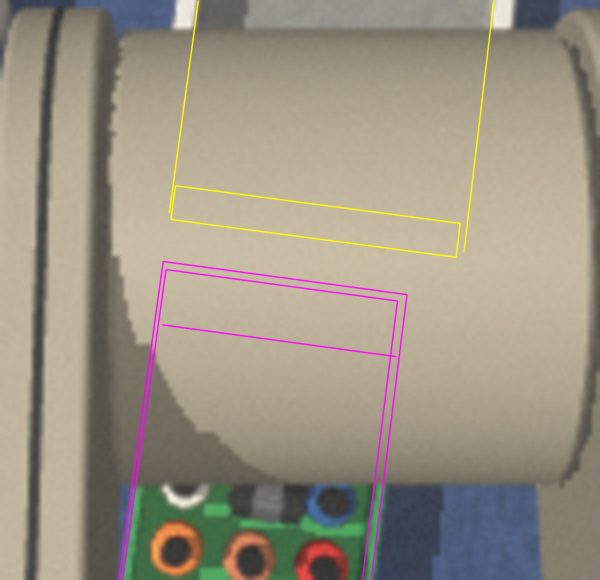

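View pics/sc3.png

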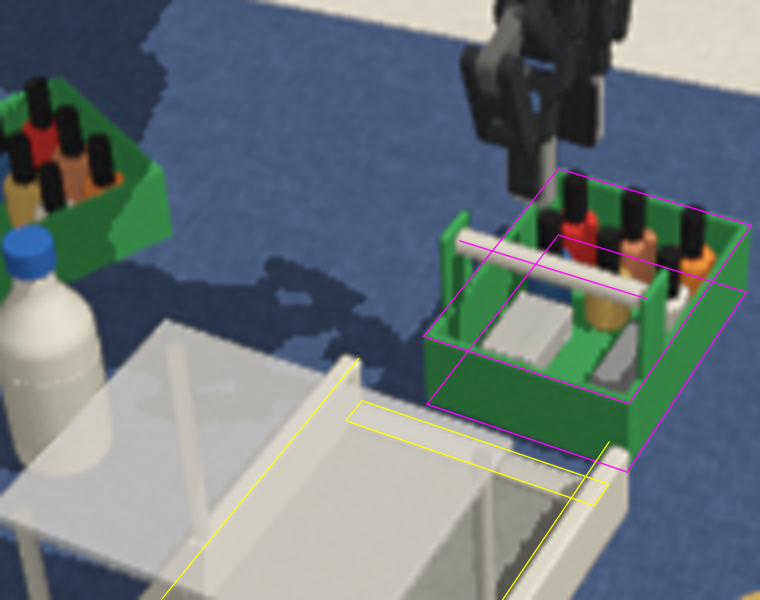

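Emit:
carry_out(deltas=[[[-0.2, 0.1, 1.5], 0, 50], [[0, 0, 1.5], 0, 50], [[0, 0, 1.5], 0, 50], [[0, 0, 1.5], 0, 50], [[0, 0, 1.3], 0, 50], [[0, 0, 0], 0, 50], [[0, 0, 0], 0, 50]])

```text
t: 7.55
tool_pos: [0.5356, 0.0522, 0.0678]
eef_rot: [-179.9, 0.0, 82.8]
wrist_force: [-0.4, -0.4, -0.3]
gripper_width: 0.0425
```

```bash
python3 - <<'E'
from h import *
o=env.get_obs();print(o["t"],o["tool_pos"],o["eef_rot"],o["wrist_force"])
cad=pose(.4915,.0575,-7.4); bay=pose(.587,.0335,-7.2)
overlay("sc4.png","scene",cad,bay,190,165,190,150,4,False)
E
```

```text
7.55 [0.53560813 0.05219163 0.06777625] [-1.79935210e+02  7.09564033e-03  8.27816728e+01] [-0.35608799 -0.41725126 -0.30655317]
```

View pics/sc4.png

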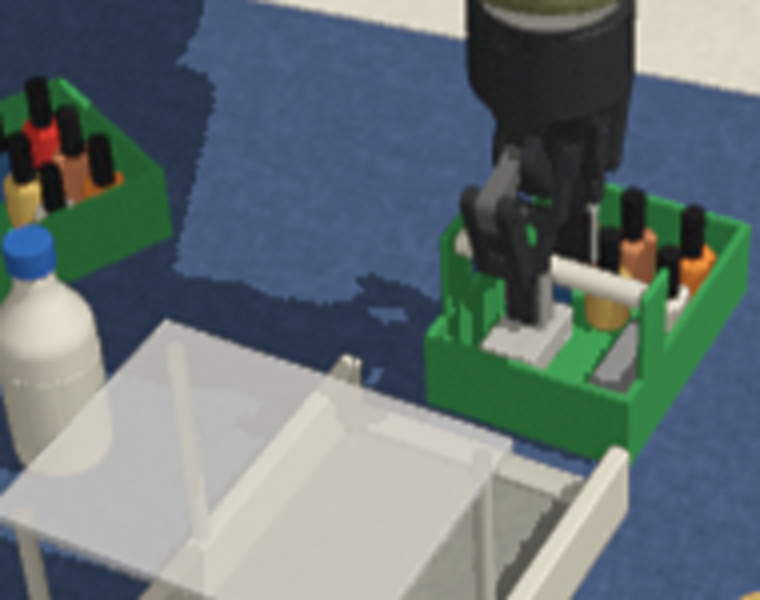

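The fingers straddle the bar, with one in front of it at crop (530,300) and one behind it. I close the gripper.

Emit:
carry_out(deltas=[[[0, 0, 0], 0, 20], [[0, 0, 0], 0, 5], [[0, 0, 0], 0, 0], [[0, 0, 0], 0, 0], [[0, 0, 0], 0, 0], [[0, 0, 0], 0, 0]], grip_force=35)

```text
t: 8.2
tool_pos: [0.5362, 0.0523, 0.0691]
eef_rot: [180.0, -0.0, 82.8]
wrist_force: [-3.6, 0.3, 6.2]
gripper_width: 0.0108
```

Emit:
carry_out(deltas=[[[0, -0.15, -0.23], 0, 0], [[0, -0.18, -0.23], 0, 0], [[0, -0.2, -0.23], 0, 0], [[0, -0.2, -0.23], 0, 0], [[0, -0.2, -0.23], 0, 0], [[0, -0.2, -0.23], 0, 0], [[0, -0.22, -0.23], 0, 0], [[0, -0.22, -0.23], 0, 0], [[0, 0, 0], 0, 0]])

```text
t: 9.1
tool_pos: [0.52, 0.0542, 0.0868]
eef_rot: [-180.0, 0.0, 82.8]
wrist_force: [0.8, -0.3, -4.8]
gripper_width: 0.0107
```

```bash
python3 - <<'E'
from h import *
o=env.get_obs();print(o["t"],o["tool_pos"],o["eef_rot"],o["wrist_force"])
bay=pose(.587,.0335,-7.2)
cad=pose(.4915-.0009,.0576,-7.4,.0124,9.5)
overlay("sc5.png","scene",cad,bay,190,165,190,150,4)
for n,p in dict(caddy_rear=(.416,.067,0),caddy_front=(.565,.048,.024),caddy_bar=(.52,.054,.104)).items():
    print(n,pts(n,"scene",1,np.array(p)))
E
```

```text
9.1 [0.52001807 0.05419775 0.08684698] [-1.79984341e+02  4.31207622e-03  8.27883484e+01] [ 0.80731321 -0.27989234 -4.82072069]
caddy_rear [[ 0.4163  0.0689 -0.0042]]
caddy_front [[0.5646 0.0477 0.0242]]
caddy_bar [[0.5177 0.0546 0.0987]]
```

View pics/sc5.png

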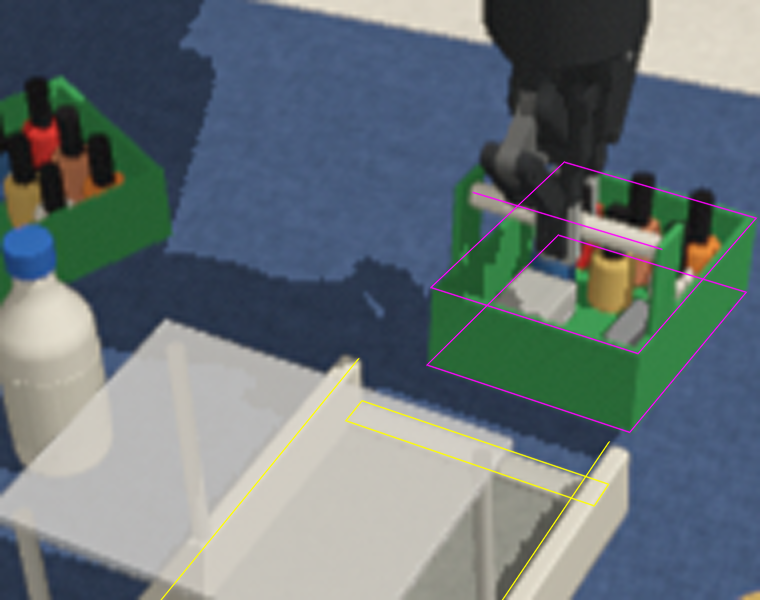

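Emit:
carry_out(deltas=[[[-0.2, 0.2, 0], 0, 0], [[-0.2, 0.2, 0], 0, 0], [[-0.2, 0.2, 0], 0, 0], [[-0.2, 0.2, 0], 0, 0], [[-0.2, 0.2, 0], 0, 0], [[-0.1, 0.1, 0], 0, 0], [[0, 0.1, 0], 0, 0]])

```text
t: 10.0
tool_pos: [0.531, 0.0415, 0.0867]
eef_rot: [-180.0, 0.0, 82.8]
wrist_force: [-0.1, 0.3, -6.6]
gripper_width: 0.0104
```

```bash
python3 - <<'E'
from h import *
o=env.get_obs();print(o["t"],o["tool_pos"],o["eef_rot"],o["wrist_force"])
p=o["tool_pos"]; a=np.radians(-7.2)
r=9.2; rr=np.radians(r)
h=.045*np.cos(rr)-.085*np.sin(rr)
cad=pose(p[0]-h*np.cos(a),p[1]-h*np.sin(a),-7.2,.075*np.sin(rr),r)
print(cad[1])
bay=pose(.587,.0345,-7.2)
overlay("sc6.png","scene",cad,bay,190,165,190,150,4)
overlay("top6.png","top",cad,bay,260,180,150,145,4)
E
```

```text
10.0 [0.53095478 0.04146633 0.08665555] [-1.79992925e+02  7.36647556e-03  8.27671754e+01] [-0.08440401  0.28512673 -6.56002519]
[0.50036666 0.04533051 0.01199109]
```

View pics/sc6.png

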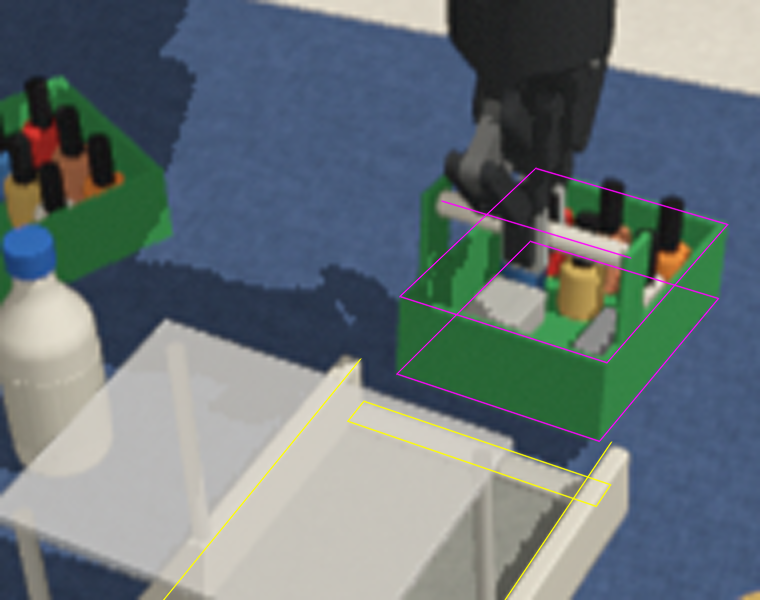

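View pics/top6.png

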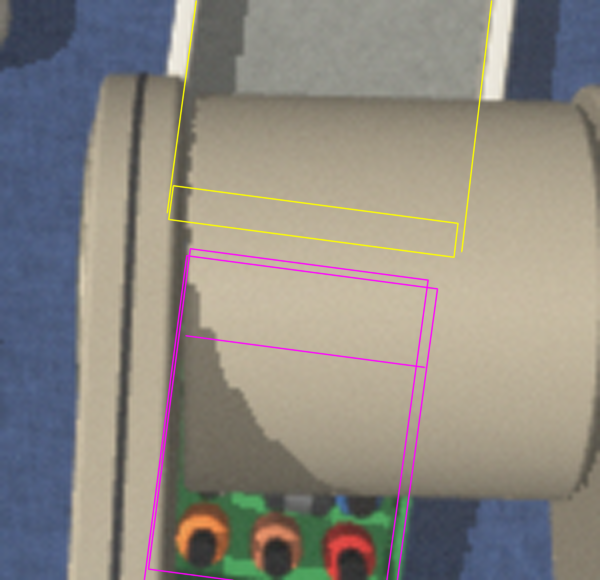

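The caddy is aligned and centred on the bay: the magenta nose midpoint at top crop (309,265) sits below the bay midpoint at (313,238). The nose is up and the rear is down, so I advance over the threshold.

Emit:
carry_out(deltas=[[[0, 0.3, 0], 0, 0], [[0, 0.4, 0], 0, 0], [[0, 0.4, 0], 0, 0], [[0, 0.4, 0], 0, 0], [[0, 0.4, 0], 0, 0], [[0, 0.4, 0], 0, 0], [[0, 0.4, 0], 0, 0], [[0, 0.3, 0], 0, 0], [[0, 0, 0], 0, 0]])

```text
t: 11.0
tool_pos: [0.5613, 0.0378, 0.0869]
eef_rot: [180.0, -0.0, 82.8]
wrist_force: [0.6, -0.4, -4.9]
gripper_width: 0.0108
```

```bash
cat >> h.py <<'E'
def held(r=9.2,off=0):
    o=env.get_obs();p=o["tool_pos"];a=np.radians(-7.2);rr=np.radians(r);h=.045*np.cos(rr)-.085*np.sin(rr)+off
    cad=pose(p[0]-h*np.cos(a),p[1]-h*np.sin(a),-7.2,.075*np.sin(rr),r)
    d=cad[1][:2]-[.587,.0345]; al=d@[np.cos(a),np.sin(a)]; la=d@[-np.sin(a),np.cos(a)]
    print(o["t"],p.round(4),np.round(o["wrist_force"],1),"front",round(al+.075*np.cos(rr),4),"lat",round(la,4)); return cad
BAYP=pose(.587,.0345,-7.2)
E
python3 - <<'E'
from h import *
c=held(); overlay("sc7.png","scene",c,BAYP,190,165,190,150,4)
E
```

```text
11.0 [0.5613 0.0378 0.0869] [ 0.6 -0.4 -4.9] front 0.0173 lat 0.0001
```

View pics/sc7.png

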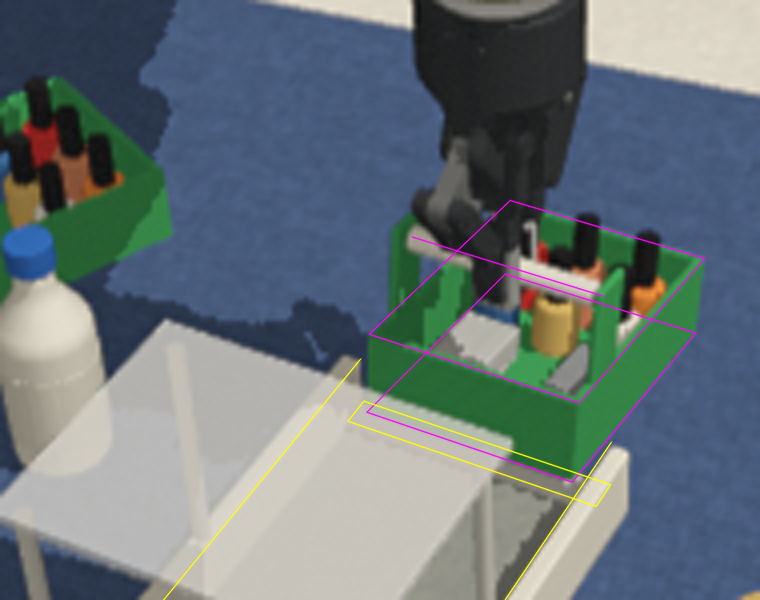

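Emit:
carry_out(deltas=[[[0, 0.3, 0], 0, 0], [[0, 0.4, 0], 0, 0], [[0, 0.4, 0], 0, 0], [[0, 0.4, 0], 0, 0], [[0, 0.4, 0], 0, 0], [[0, 0.4, 0], 0, 0], [[0, 0.4, 0], 0, 0], [[0, 0.4, 0], 0, 0], [[0, 0.4, 0], 0, 0], [[0, 0.4, 0], 0, 0], [[0, 0, 0], 0, 0]])

```text
t: 12.15
tool_pos: [0.6001, 0.0329, 0.0869]
eef_rot: [180.0, -0.0, 82.8]
wrist_force: [0.7, 0.5, -5.2]
gripper_width: 0.0107
```

```bash
python3 - <<'E'
from h import *
c=held(); overlay("sc8.png","scene",c,BAYP,190,165,190,150,4)
for n,p in dict(caddy_rear=(.495,.045,0),caddy_front=(.643,.027,.024),threshold=(.587,.0345,.012)).items():
    for q in pts(n,"scene",1,np.array(p)):
        d=(q-[.587,.0345,0]);a=np.radians(-7.2);print(n,q,d[:2]@[np.cos(a),np.sin(a)])
E
```

```text
12.15 [0.6001 0.0329 0.0869] [ 0.7  0.5 -5.2] front 0.0564 lat 0.0001
caddy_rear [ 0.4969  0.0473 -0.0019] -0.09099379997805751
```

View pics/sc8.png

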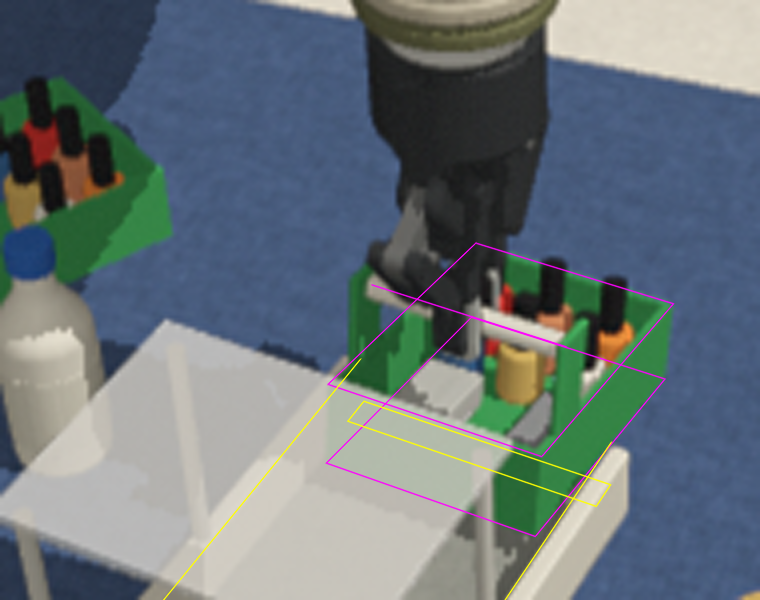

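Emit:
carry_out(deltas=[[[0, 0.07, 0.1], 0, 0], [[0, 0.07, 0.1], 0, 0], [[0, 0.07, 0.1], 0, 0], [[0, 0.03, 0.05], 0, 0], [[0, 0, 0], 0, 0]])

```text
t: 12.85
tool_pos: [0.6019, 0.0328, 0.0836]
eef_rot: [180.0, -0.0, 82.8]
wrist_force: [-0.0, -0.1, -0.6]
gripper_width: 0.0105
```

Emit:
carry_out(deltas=[[[0, 0, 0], 0, 15], [[0, 0, 0], 0, 25], [[0, 0, 0], 0, 35], [[0, 0, 0], 0, 45], [[0, 0, -0.5], 0, 45], [[0, 0, -1.5], 0, 45], [[0, 0, -2.5], 0, 45], [[0, 0, -3], 0, 45], [[0, 0, -3], 0, 45], [[0, 0, 0], 0, 45]])

```text
t: 13.85
tool_pos: [0.6051, 0.0327, 0.1958]
eef_rot: [179.4, -0.1, 82.8]
wrist_force: [1.0, -0.9, 1.1]
gripper_width: 0.0381
```

```bash
python3 - <<'E'
from h import *
o=env.get_obs();print(o["t"],o["tool_pos"],o["wrist_force"],o["q"])
a=np.radians(-7.2);u=np.array([np.cos(a),np.sin(a)]);r=7.4
s=-.093+.075*np.cos(np.radians(r)); b=np.array([.587,.0345])+s*u
c=pose(b[0],b[1],-7.2,.075*np.sin(np.radians(r)),r)
overlay("sc9.png","scene",c,BAYP,190,165,190,150,4)
for n,p in dict(caddy_rear=(.495,.045,0),caddy_front=(.643,.027,.024),caddy_bar=(.602,.033,.1)).items():
    for q in pts(n,"scene",1,np.array(p)):
        d=(q-[.587,.0345,0]);print(n,q,d[:2]@u)
E
```

```text
13.85 [0.60512505 0.03265825 0.19580204] [ 1.03961332 -0.90848974  1.08616508] [-1.75806622e+00  8.84933349e+00  8.74790712e+01  1.20919970e-03
  8.30717180e+01  5.46141045e+00]
caddy_rear [ 0.4951  0.0474 -0.0009] -0.09279213976378002
caddy_bar [0.5998 0.0303 0.0966] 0.013225467757795428
```

View pics/sc9.png

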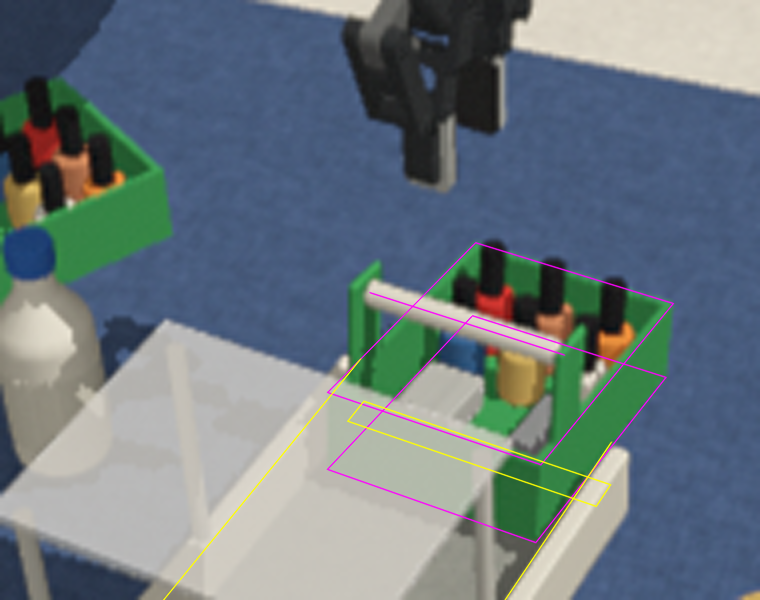

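The caddy rests with its rear edge down and about 57 mm across; the rear pinpoint is at bay x = -93 mm. I go behind it and turn the jaws across the rear wall.

Emit:
carry_out(deltas=[[[0, -3, 0], 0, 60], [[0, -4, 0], 0, 70], [[0, -4, 0], 0, 70], [[0, -4, 0], 0, 70], [[0, -1.5, 0], 0, 70], [[0, 0, 0], 0, 70]])

```text
t: 14.65
tool_pos: [0.4358, 0.0538, 0.1869]
eef_rot: [-179.9, 0.0, 82.8]
wrist_force: [0.5, -0.5, -0.1]
gripper_width: 0.0598
```

Emit:
carry_out(deltas=[[[0, 0, 0], 0.1428, 70], [[0, 0, 0], 0.1428, 70], [[0, 0, 0], 0.1428, 70], [[0, 0, 0], 0.1428, 70], [[0, 0, 0], 0.1428, 70], [[0, 0, 0], 0.1428, 70], [[0, 0, 0], 0.1428, 70], [[0, 0, 0], 0.1428, 70], [[0, 0, 0], 0.1428, 70], [[0, 0, 0], 0.1428, 70], [[0, 0, 0], 0.1428, 70], [[0, 0, 0], 0, 70]])

```text
t: 15.85
tool_pos: [0.4384, 0.0533, 0.1875]
eef_rot: [180.0, 0.1, -7.4]
wrist_force: [-0.1, 0.4, -0.8]
gripper_width: 0.0597
```

```bash
cat >> h.py <<'E'
def tb():
    o=env.get_obs();a=np.radians(-7.2);d=o["tool_pos"][:2]-[.587,.0345]
    f=o["wrist_force"];print("t",round(o["t"],2),"bay x,y",(d@[np.cos(a),np.sin(a)]).round(4),(d@[-np.sin(a),np.cos(a)]).round(4),"z",o["tool_pos"][2].round(4),"yaw",o["eef_rot"][2].round(2),"F",np.round(f,1),"w",round(o["gripper_width"],4))
E
python3 -c "
from h import *
tb()"
```

```text
t 15.85 bay x,y -0.1498 0.0 z 0.1875 yaw -7.37 F [-0.1  0.4 -0.8] w 0.0597
```

Emit:
carry_out(deltas=[[[0, 0, 3], 0, 70], [[0, 0, 4], 0, 70], [[0, 0, 4], 0, 70], [[0, 0, 3], 0, 70], [[0, 0, 2], 0, 70], [[0, 0, 0.7], 0, 70], [[0.5, 0, 0], 0, 70], [[1, 0, 0], 0, 70], [[0, 0, 0], 0, 70]])

```text
t: 16.75
tool_pos: [0.4562, 0.0513, 0.0232]
eef_rot: [-180.0, -0.3, -7.2]
wrist_force: [-0.7, -0.2, -0.2]
gripper_width: 0.0596
```

```bash
python3 - <<'E'
from h import *
tb()
a=np.radians(-7.2);u=np.array([np.cos(a),np.sin(a)]);r=7.4
s=-.093+.075*np.cos(np.radians(r)); b=np.array([.587,.0345])+s*u
c=pose(b[0],b[1],-7.2,.075*np.sin(np.radians(r)),r)
overlay("sc10.png","scene",c,BAYP,190,165,190,150,4)
overlay("top10.png","top",c,BAYP,260,160,150,145,4,False)
E
```

```text
t 16.75 bay x,y -0.1319 0.0003 z 0.0232 yaw -7.19 F [-0.7 -0.2 -0.2] w 0.0596
```

View pics/sc10.png

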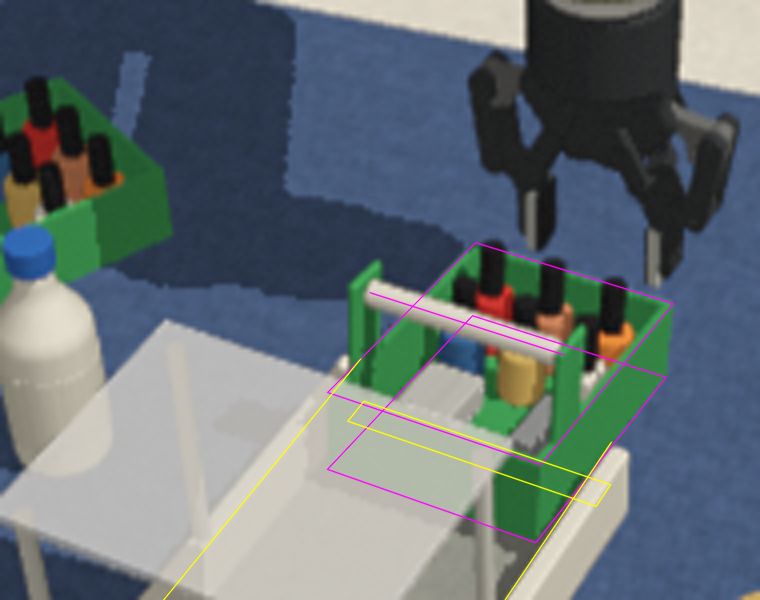

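View pics/top10.png

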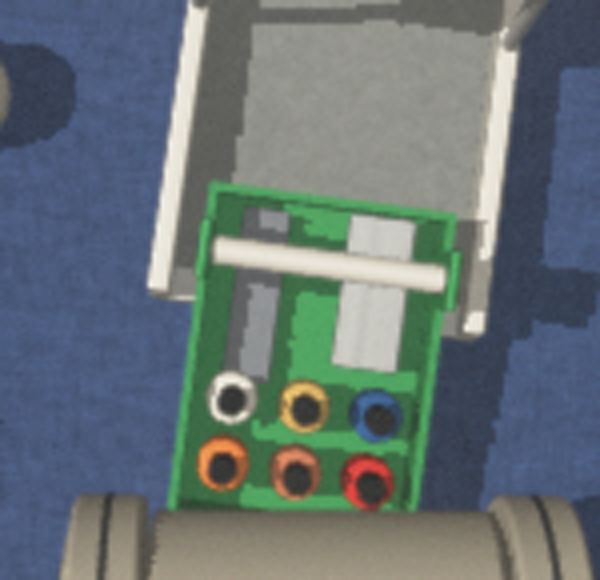

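```bash
python3 - <<'E'
from h import *
im=cv2.imread("pics/top0.png",0)
i=env.camera_info("top");E=i["extrinsics"];K=i["K"]
def up(u,v,z):
    d=E[:3,:3]@np.linalg.solve(K,[u,v,1]);s=(z-E[2,3])/d[2];return E[:3,3]+s*d
ls=cv2.createLineSegmentDetector().detect(im)[0][:,0]
for l in ls:
    if np.hypot(l[2]-l[0],l[3]-l[1])<25: continue
    if 290<l[0]<420 and 75<l[1]<345 and 290<l[2]<420 and l[3]<345:
        p=up(l[0],l[1],.04);q=up(l[2],l[3],.04);d=q-p
        print(l.round(1),"len",np.linalg.norm(d).round(3),"ang",round((np.degrees(np.arctan2(d[1],d[0]))+45)%90-45,2),p[:2].round(4),q[:2].round(4))
E
```

```text
[380.6 240.6 388.8 174.1] len 0.124 ang -7.49 [ 0.5827 -0.0416] [ 0.7052 -0.0577]
[307.7 149.7 296.2 230.9] len 0.152 ang -7.41 [0.75   0.0913] [0.5994 0.1109]
[301.4 230.6 311.8 159.2] len 0.133 ang -7.68 [0.6    0.1015] [0.7322 0.0837]
[359.3 266.3 303.1 258.5] len 0.102 ang -7.56 [ 0.5361 -0.0029] [0.5495 0.098 ]
[299.3 264.1 358.3 271.6] len 0.107 ang -6.9 [0.5395 0.1048] [ 0.5267 -0.0011]
[297.  233.3 378.1 244.4] len 0.148 ang -7.49 [0.5951 0.1093] [ 0.5758 -0.037 ]
[405.5 143.3 410.7  98.1] len 0.087 ang -7.34 [ 0.7637 -0.0892] [ 0.8504 -0.1003]
[308.   97.9 301.5 143.3] len 0.088 ang -7.43 [0.849  0.0915] [0.7621 0.1028]
[314.3 145.9 387.9 156.1] len 0.137 ang -7.63 [0.7572 0.0792] [ 0.739  -0.0564]
[383.3 173.1 375.4 239.3] len 0.123 ang -7.23 [ 0.707  -0.0476] [ 0.5849 -0.0322]
[374.4 235.8 315.5 227.8] len 0.107 ang -7.42 [ 0.5913 -0.0303] [0.6052 0.0761]
[351.5 338.1 359.  277. ] len 0.108 ang -7.25 [0.4097 0.0114] [ 0.5171 -0.0023]
[346.9 335.1 293.2 327.8] len 0.096 ang -7.3 [0.4148 0.0194] [0.427  0.1144]
[304.4 248.3 339.3 252.3] len 0.063 ang -6.24 [0.5679 0.0959] [0
[... 811 characters left out ...]
24.2 138.1] len 0.1 ang -7.3 [ 0.7595 -0.0387] [0.7722 0.061 ]
[314.3 103.1 309.4 139.4] len 0.07 ang -7.1 [0.8391 0.0797] [0.7696 0.0883]
[372.7 279.5 368.7 316.9] len 0.067 ang -6.43 [ 0.5128 -0.0267] [ 0.4466 -0.0193]
[313.9 143.2 319.1 106.8] len 0.07 ang -7.53 [0.7623 0.08  ] [0.832  0.0708]
[320.6  95.7 398.1  96.4] len 0.145 ang 0.02 [0.8535 0.068 ] [ 0.8536 -0.0768]
[399.9 178.  394.7 224.4] len 0.086 ang -7.03 [ 0.6981 -0.0779] [ 0.6123 -0.0674]
[391.3 154.3 396.2 115.5] len 0.075 ang -7.7 [ 0.7425 -0.0627] [ 0.8165 -0.0727]
[365.6 111.8 331.9 110.8] len 0.063 ang -1.33 [ 0.8232 -0.0158] [0.8246 0.047 ]
[391.  116.9 386.6 153.1] len 0.07 ang -7.41 [ 0.8137 -0.063 ] [ 0.7448 -0.054 ]
```

Emit:
carry_out(deltas=[[[0.5, 0, 0], 0, 70], [[0.5, 0, 0], 0, 70], [[0.3, 0, 0], 0, 70], [[0.2, 0, 0], 0, 70], [[0, 0, 0], 0, 70]])

```text
t: 17.35
tool_pos: [0.468, 0.0497, 0.0212]
eef_rot: [180.0, -0.0, -7.2]
wrist_force: [0.4, -0.6, -0.1]
gripper_width: 0.0596
```

Emit:
carry_out(deltas=[[[0.15, 0, 0], 0, 70], [[0.15, 0, 0], 0, 70], [[0, 0, 0], 0, 70]])

```text
t: 17.65
tool_pos: [0.4709, 0.0493, 0.0212]
eef_rot: [-180.0, -0.0, -7.2]
wrist_force: [0.1, -0.3, 0.8]
gripper_width: 0.0597
```

Emit:
carry_out(deltas=[[[0.15, 0, 0], 0, 70], [[0.15, 0, 0], 0, 70], [[0, 0, 0], 0, 70]])

```text
t: 17.95
tool_pos: [0.474, 0.0489, 0.0213]
eef_rot: [180.0, -0.0, -7.2]
wrist_force: [-0.1, 0.4, 0.6]
gripper_width: 0.0598
```

```bash
python3 - <<'E'
from h import *
tb()
overlay("sc11.png","scene",None,None,190,165,190,150,4,False)
E
```

```text
t 17.95 bay x,y -0.1139 0.0001 z 0.0213 yaw -7.22 F [-0.1  0.4  0.6] w 0.0598
```

View pics/sc11.png

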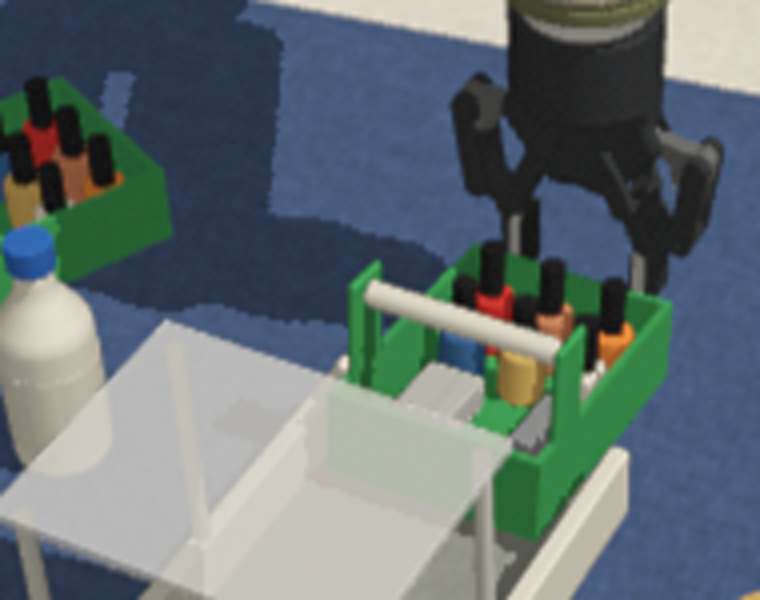

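The fingers stand just behind the rear wall (crop (520,225) and (650,270)), with no contact yet.

Emit:
carry_out(deltas=[[[0.15, 0, 0], 0, 70], [[0.15, 0, 0], 0, 70], [[0, 0, 0], 0, 70]])

```text
t: 18.3
tool_pos: [0.477, 0.0485, 0.0213]
eef_rot: [-180.0, -0.0, -7.2]
wrist_force: [0.9, 0.6, -0.2]
gripper_width: 0.0595
```

Emit:
carry_out(deltas=[[[0.15, 0, 0], 0, 70], [[0.1, 0, 0], 0, 70], [[0, 0, 0], 0, 70]])

```text
t: 18.6
tool_pos: [0.478, 0.0484, 0.0208]
eef_rot: [180.0, 0.2, -7.2]
wrist_force: [-7.1, 0.8, 3.9]
gripper_width: 0.0598
```

Emit:
carry_out(deltas=[[[0.15, 0, 0], 0, 70], [[0.1, 0, 0], 0, 70], [[0, 0, 0], 0, 70]])

```text
t: 18.9
tool_pos: [0.4801, 0.0481, 0.0207]
eef_rot: [180.0, 0.2, -7.2]
wrist_force: [-7.6, 0.6, 5.7]
gripper_width: 0.0599
```

Emit:
carry_out(deltas=[[[0.15, 0, 0], 0, 70], [[0.1, 0, 0], 0, 70], [[0, 0, 0], 0, 70]])

```text
t: 19.2
tool_pos: [0.4826, 0.0478, 0.0207]
eef_rot: [180.0, 0.2, -7.2]
wrist_force: [-7.8, 0.5, 3.9]
gripper_width: 0.0597
```

Emit:
carry_out(deltas=[[[0.1, 0, -0.1], 0, 70], [[0.1, 0, -0.1], 0, 70], [[0.1, 0, -0.1], 0, 70], [[0, 0, 0], 0, 70]])

```text
t: 19.6
tool_pos: [0.4856, 0.0474, 0.0236]
eef_rot: [180.0, 0.2, -7.2]
wrist_force: [-5.6, 0.9, 1.7]
gripper_width: 0.0598
```

```bash
python3 - <<'E'
from h import *
tb()
overlay("sc12.png","scene",None,None,190,165,190,150,4,False)
E
```

```text
t 19.6 bay x,y -0.1022 0.0001 z 0.0236 yaw -7.21 F [-5.6  0.9  1.7] w 0.0598
```

View pics/sc12.png

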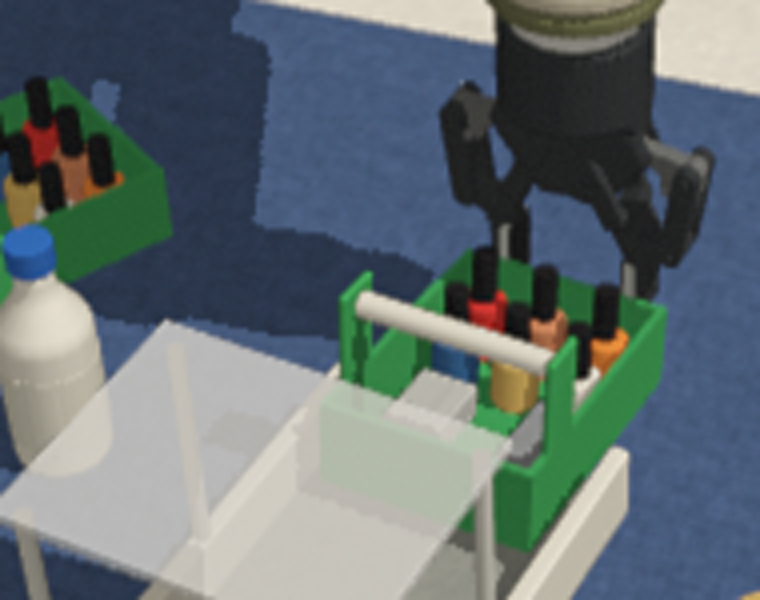

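Emit:
carry_out(deltas=[[[0.15, 0, -0.15], 0, 70], [[0.15, 0, -0.15], 0, 70], [[0.15, 0, -0.15], 0, 70], [[0.15, 0, -0.1], 0, 70], [[0, 0, 0], 0, 70]])

```text
t: 20.15
tool_pos: [0.4921, 0.0466, 0.0294]
eef_rot: [180.0, 0.1, -7.2]
wrist_force: [-5.7, 0.6, 2.6]
gripper_width: 0.0598
```

Emit:
carry_out(deltas=[[[0.15, 0, -0.15], 0, 70], [[0.15, 0, -0.15], 0, 70], [[0.15, 0, 0], 0, 70], [[0.15, 0, 0], 0, 70], [[0, 0, 0], 0, 70]])

```text
t: 20.65
tool_pos: [0.4989, 0.0458, 0.0326]
eef_rot: [180.0, 0.0, -7.2]
wrist_force: [0.6, 1.0, -0.1]
gripper_width: 0.0599
```

```bash
python3 - <<'E'
from h import *
tb()
overlay("sc13.png","scene",None,None,190,165,190,150,4,False)
overlay("top13.png","top",None,None,260,120,150,145,4,False)
E
```

```text
t 20.65 bay x,y -0.0888 0.0002 z 0.0326 yaw -7.22 F [ 0.6  1.  -0.1] w 0.0599
```

View pics/sc13.png

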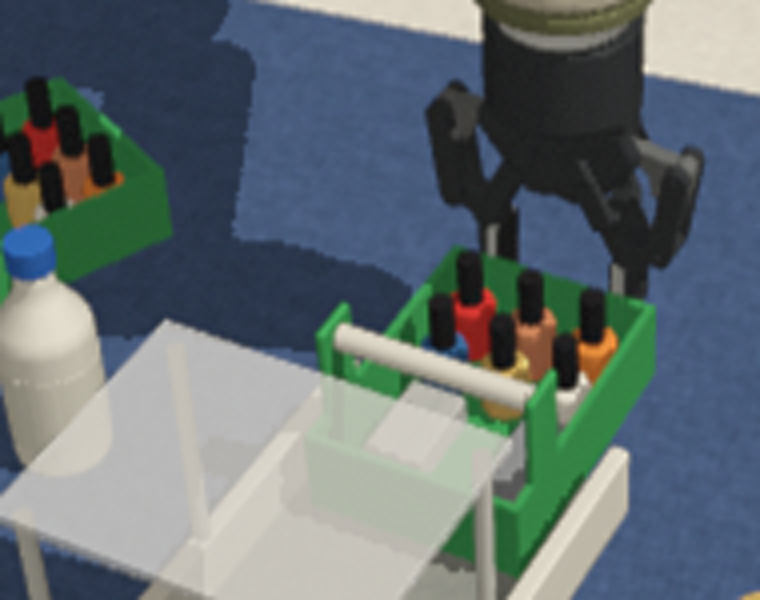

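View pics/top13.png

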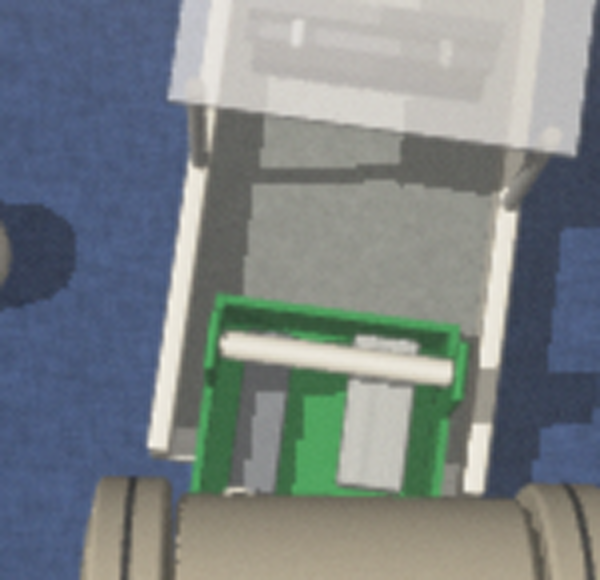

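The caddy has tipped into the bay, with its nose down on the floor (top crop (340,310)) and its rear up. I push on.

Emit:
carry_out(deltas=[[[0, 0, 0.4], 0, 70], [[0.2, 0, 0], 0, 70], [[0.3, 0, 0], 0, 70], [[0.3, 0, 0], 0, 70], [[0.3, 0, 0], 0, 70], [[0, 0, 0], 0, 70]])

```text
t: 21.35
tool_pos: [0.5099, 0.0443, 0.0283]
eef_rot: [180.0, 0.0, -7.2]
wrist_force: [-2.0, 1.2, -0.7]
gripper_width: 0.0597
```

Emit:
carry_out(deltas=[[[0.2, 0, 0], 0, 70], [[0.3, 0, 0], 0, 70], [[0.3, 0, 0], 0, 70], [[0.3, 0, 0], 0, 70], [[0.3, 0, 0], 0, 70]])

```text
t: 21.85
tool_pos: [0.524, 0.0426, 0.0286]
eef_rot: [180.0, 0.0, -7.2]
wrist_force: [-3.1, 0.4, -1.7]
gripper_width: 0.06
```

Emit:
carry_out(deltas=[[[0.3, 0, 0], 0, 70], [[0.3, 0, 0], 0, 70], [[0.3, 0, 0], 0, 70], [[0.3, 0, 0], 0, 70], [[0.3, 0, 0], 0, 70]])

```text
t: 22.35
tool_pos: [0.539, 0.0407, 0.0287]
eef_rot: [180.0, 0.0, -7.2]
wrist_force: [-3.0, 0.8, -2.0]
gripper_width: 0.0599
```

```bash
python3 - <<'E'
from h import *
tb()
overlay("sc14.png","scene",None,None,190,195,190,150,4,False)
overlay("top14.png","top",None,None,260,80,150,145,4,False)
E
```

```text
t 22.35 bay x,y -0.0484 0.0001 z 0.0287 yaw -7.22 F [-3.   0.8 -2. ] w 0.0599
```

View pics/sc14.png

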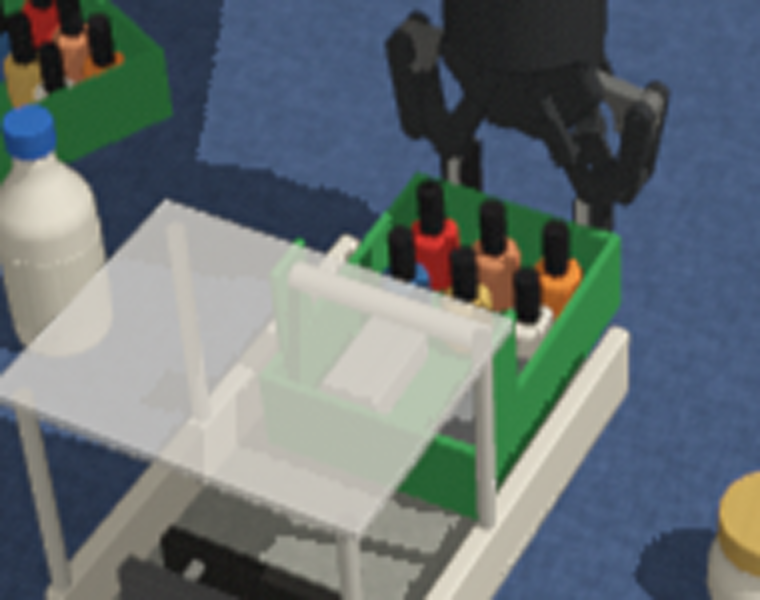

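View pics/top14.png

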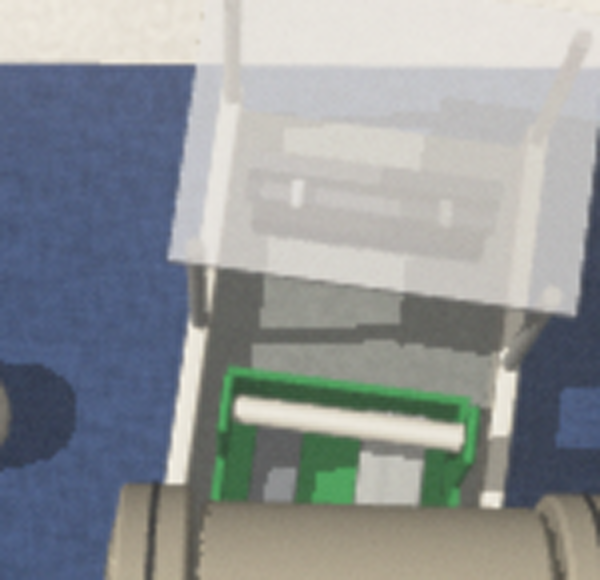

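Emit:
carry_out(deltas=[[[0.3, 0, 0], 0, 70], [[0.3, 0, 0], 0, 70], [[0.3, 0, 0], 0, 70], [[0.3, 0, 0], 0, 70], [[0.3, 0, 0], 0, 70], [[0.3, 0, 0], 0, 70], [[0.3, 0, 0], 0, 70]])

```text
t: 23.15
tool_pos: [0.5598, 0.038, 0.0286]
eef_rot: [180.0, 0.0, -7.2]
wrist_force: [-2.1, -0.7, -2.2]
gripper_width: 0.0597
```

Emit:
carry_out(deltas=[[[0.3, 0, 0], 0, 70], [[0.3, 0, 0], 0, 70], [[0.3, 0, 0], 0, 70], [[0.3, 0, 0], 0, 70], [[0.3, 0, 0], 0, 70], [[0.3, 0, 0], 0, 70]])

```text
t: 23.75
tool_pos: [0.5777, 0.0358, 0.0287]
eef_rot: [-180.0, -0.0, -7.2]
wrist_force: [-3.1, 0.7, -1.7]
gripper_width: 0.0598
```

Emit:
carry_out(deltas=[[[0.2, 0, 0], 0, 70], [[0.2, 0, 0], 0, 70], [[0.2, 0, 0], 0, 70]])

```text
t: 24.05
tool_pos: [0.5835, 0.035, 0.0287]
eef_rot: [180.0, 0.0, -7.2]
wrist_force: [-3.1, 0.1, -1.0]
gripper_width: 0.0601
```

```bash
python3 - <<'E'
from h import *
tb()
overlay("sc15.png","scene",None,None,190,205,190,150,4,False)
overlay("top15.png","top",None,None,260,80,150,145,4,False)
E
```

```text
t 24.05 bay x,y -0.0035 0.0001 z 0.0287 yaw -7.22 F [-3.1  0.1 -1. ] w 0.0601
```

View pics/sc15.png

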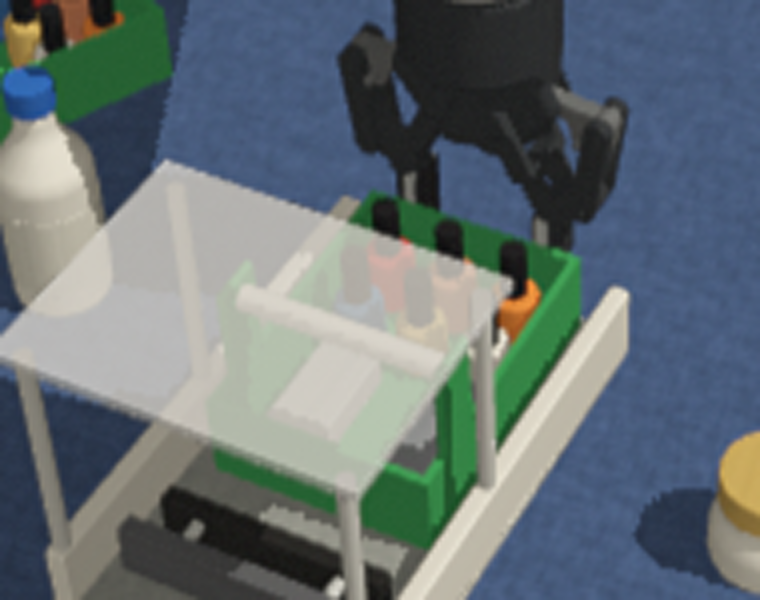

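View pics/top15.png

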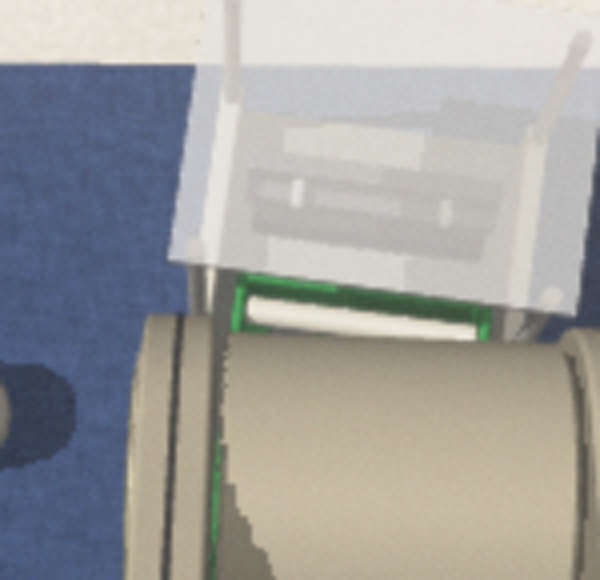

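Emit:
carry_out(deltas=[[[0.2, 0, 0], 0, 70], [[0.2, 0, 0], 0, 70], [[0.2, 0, 0], 0, 70], [[0.2, 0, 0], 0, 70]])

```text
t: 24.55
tool_pos: [0.5915, 0.034, 0.0287]
eef_rot: [180.0, -0.0, -7.2]
wrist_force: [-3.5, 1.1, -1.5]
gripper_width: 0.0596
```

Emit:
carry_out(deltas=[[[0.1, 0, 0], 0, 70], [[0.1, 0, 0], 0, 70], [[0.1, 0, 0], 0, 70]])

```text
t: 24.85
tool_pos: [0.5943, 0.0337, 0.0286]
eef_rot: [180.0, 0.0, -7.2]
wrist_force: [-3.4, -0.3, -2.2]
gripper_width: 0.0598
```

Emit:
carry_out(deltas=[[[0.1, 0, 0], 0, 70], [[0.1, 0, 0], 0, 70]])

```text
t: 25.05
tool_pos: [0.5963, 0.0334, 0.0287]
eef_rot: [180.0, 0.0, -7.2]
wrist_force: [-3.5, -0.6, -1.4]
gripper_width: 0.0597
```

Emit:
carry_out(deltas=[[[0.1, 0, 0], 0, 70], [[0.1, 0, 0], 0, 70]])

```text
t: 25.25
tool_pos: [0.5983, 0.0332, 0.0287]
eef_rot: [180.0, 0.0, -7.2]
wrist_force: [-2.5, 0.9, -1.5]
gripper_width: 0.0599
```

```bash
python3 - <<'E'
from h import *
tb()
overlay("sc16.png","scene",None,None,190,215,190,150,4,False)
E
```

```text
t 25.25 bay x,y 0.0114 0.0001 z 0.0287 yaw -7.22 F [-2.5  0.9 -1.5] w 0.0599
```

View pics/sc16.png

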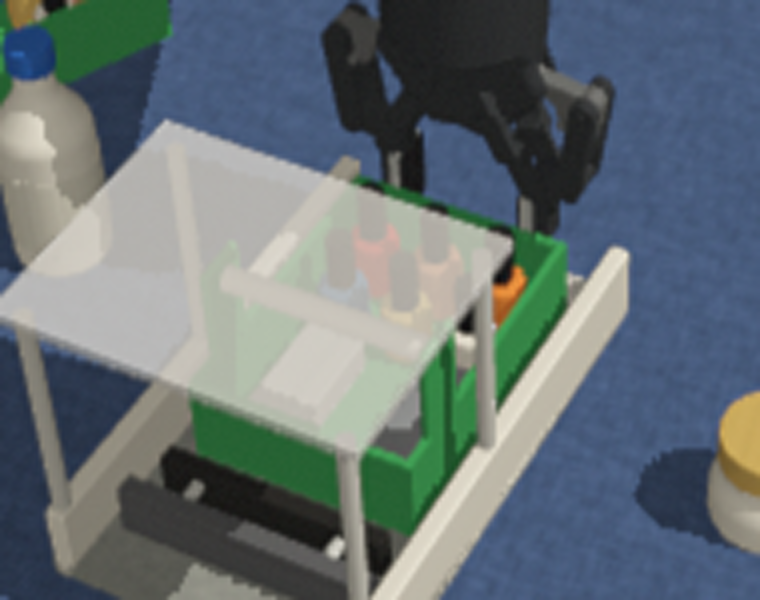

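The front wall is near the black pad (crop (280,470)) and the caddy is still sliding at about 3 N. I go on slowly.

Emit:
carry_out(deltas=[[[0.1, 0, 0], 0, 70], [[0.1, 0, 0], 0, 70], [[0.1, 0, 0], 0, 70]])

```text
t: 25.6
tool_pos: [0.6013, 0.0328, 0.0287]
eef_rot: [180.0, 0.0, -7.2]
wrist_force: [-2.4, 1.3, -2.1]
gripper_width: 0.0599
```

Emit:
carry_out(deltas=[[[0.1, 0, 0], 0, 70], [[0.1, 0, 0], 0, 70]])

```text
t: 25.8
tool_pos: [0.6033, 0.0325, 0.0287]
eef_rot: [-180.0, -0.0, -7.2]
wrist_force: [-4.0, 0.4, -0.5]
gripper_width: 0.0599
```

Emit:
carry_out(deltas=[[[0.1, 0, 0], 0, 70], [[0.1, 0, 0], 0, 70]])

```text
t: 26.0
tool_pos: [0.6053, 0.0323, 0.0287]
eef_rot: [-180.0, -0.0, -7.2]
wrist_force: [-3.1, -0.1, -1.0]
gripper_width: 0.0598
```

```bash
python3 - <<'E'
from h import *
tb()
overlay("sc17.png","scene",None,None,190,215,190,150,4,False)
E
```

```text
t 26.0 bay x,y 0.0184 0.0001 z 0.0287 yaw -7.22 F [-3.1 -0.1 -1. ] w 0.0598
```

View pics/sc17.png

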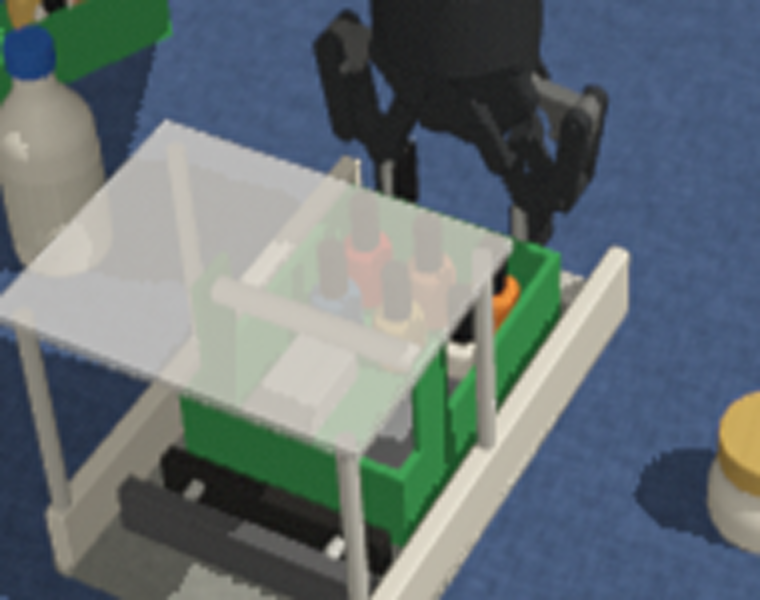

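Emit:
carry_out(deltas=[[[0.1, 0, 0], 0, 70], [[0.1, 0, 0], 0, 70]])

```text
t: 26.25
tool_pos: [0.6073, 0.0321, 0.0288]
eef_rot: [-180.0, -0.0, -7.2]
wrist_force: [-3.8, 0.1, -0.6]
gripper_width: 0.0598
```

Emit:
carry_out(deltas=[[[0.1, 0, 0], 0, 70], [[0.1, 0, 0], 0, 70]])

```text
t: 26.45
tool_pos: [0.6093, 0.0318, 0.0287]
eef_rot: [180.0, 0.0, -7.2]
wrist_force: [-4.4, 0.1, 0.0]
gripper_width: 0.06
```

Emit:
carry_out(deltas=[[[0.1, 0, 0], 0, 70], [[0.05, 0, 0], 0, 70]])

```text
t: 26.65
tool_pos: [0.6108, 0.0316, 0.0288]
eef_rot: [180.0, -0.0, -7.2]
wrist_force: [-3.6, 0.4, -0.1]
gripper_width: 0.0598
```

Emit:
carry_out(deltas=[[[0.1, 0, 0], 0, 70], [[0.05, 0, 0], 0, 70]])

```text
t: 26.85
tool_pos: [0.6123, 0.0314, 0.0288]
eef_rot: [-180.0, -0.0, -7.2]
wrist_force: [-4.5, 1.4, 0.9]
gripper_width: 0.06
```

Emit:
carry_out(deltas=[[[0.1, 0, 0], 0, 70], [[0.05, 0, 0], 0, 70]])

```text
t: 27.05
tool_pos: [0.6138, 0.0313, 0.0288]
eef_rot: [-180.0, -0.0, -7.2]
wrist_force: [-5.0, 0.6, 0.9]
gripper_width: 0.0594
```

```bash
python3 - <<'E'
from h import *
tb()
overlay("sc18.png","scene",None,None,190,215,190,150,4,False)
E
```

```text
t 27.05 bay x,y 0.027 0.0001 z 0.0288 yaw -7.22 F [-5.   0.6  0.9] w 0.0594
```

View pics/sc18.png

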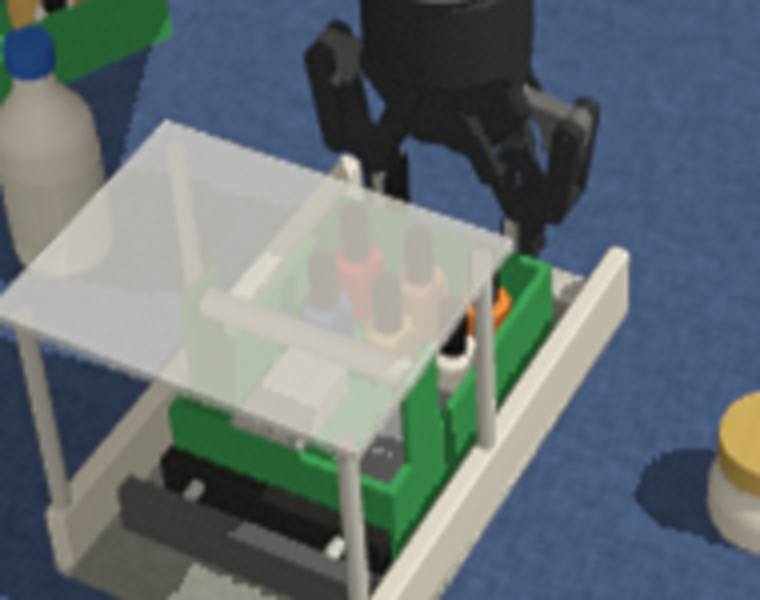

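Emit:
carry_out(deltas=[[[0.1, 0, 0], 0, 70], [[0, 0, 0], 0, 70]])

```text
t: 27.3
tool_pos: [0.6148, 0.0311, 0.0287]
eef_rot: [-180.0, -0.0, -7.2]
wrist_force: [-3.3, 1.1, -0.7]
gripper_width: 0.0598
```

Emit:
carry_out(deltas=[[[0.1, 0, 0], 0, 70], [[0, 0, 0], 0, 70]])

```text
t: 27.5
tool_pos: [0.6156, 0.031, 0.0288]
eef_rot: [-180.0, 0.0, -7.2]
wrist_force: [-5.4, 0.1, 0.4]
gripper_width: 0.0601
```

```bash
python3 - <<'E'
from h import *
tb()
overlay("sc19.png","scene",None,None,215,260,90,90,8,False)
E
```

```text
t 27.5 bay x,y 0.0288 0.0001 z 0.0288 yaw -7.22 F [-5.4  0.1  0.4] w 0.0601
```

View pics/sc19.png

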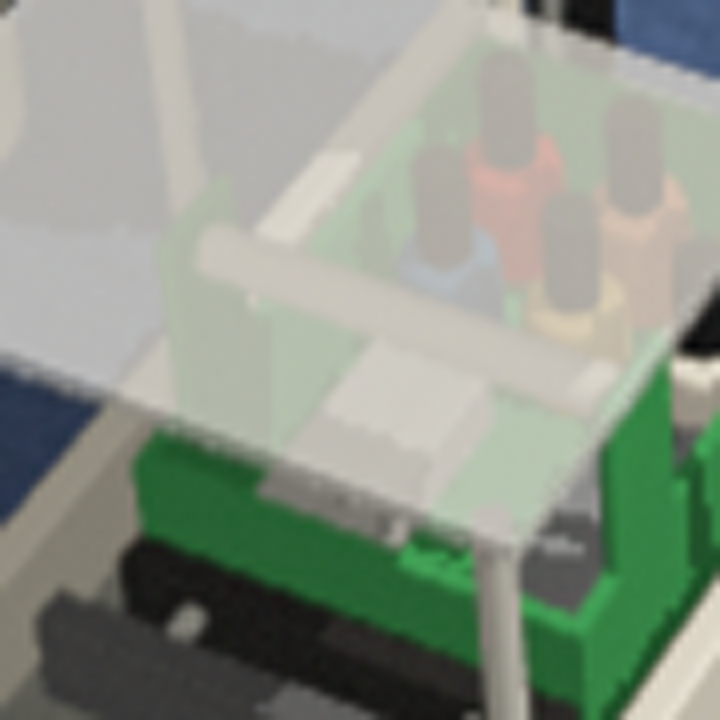

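Emit:
carry_out(deltas=[[[0.1, 0, 0], 0, 70], [[0, 0, 0], 0, 70]])

```text
t: 27.75
tool_pos: [0.6163, 0.031, 0.0287]
eef_rot: [-180.0, 0.0, -7.2]
wrist_force: [-6.9, 0.1, 3.2]
gripper_width: 0.0597
```

Emit:
carry_out(deltas=[[[0.1, 0, 0], 0, 70], [[0, 0, 0], 0, 70]])

```text
t: 27.95
tool_pos: [0.6171, 0.0309, 0.0287]
eef_rot: [-180.0, 0.1, -7.2]
wrist_force: [-7.1, 1.5, 3.4]
gripper_width: 0.0598
```

```bash
python3 - <<'E'
from h import *
tb()
overlay("sc20.png","scene",None,None,190,215,190,150,4,False)
a=cv2.imread("pics/sc16.png")[420:600,100:420]; b=cv2.imread("pics/sc18.png")[420:600,100:420]; c=cv2.imread("pics/sc20.png")[420:600,100:420]
cv2.imwrite("pics/cmp20.png",np.vstack([a,b,c]))
E
```

```text
t 27.95 bay x,y 0.0303 0.0002 z 0.0287 yaw -7.22 F [-7.1  1.5  3.4] w 0.0598
```

View pics/cmp20.png

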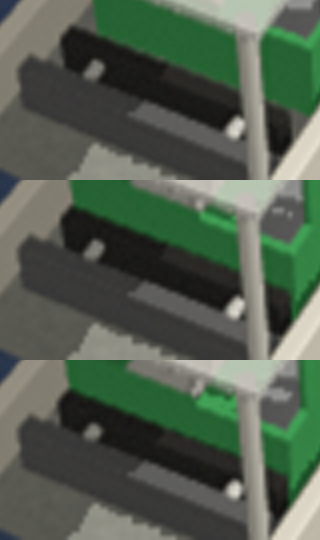

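The pad has moved slightly: the pins are shorter in the bottom strip at (92,435) and (233,490). The push is 7 N against about 3 N while sliding, so it presses lightly. I back off slowly.

Emit:
carry_out(deltas=[[[-0.05, 0, 0], 0, 70], [[-0.05, 0, 0], 0, 70], [[-0.1, 0, 0], 0, 70], [[-0.1, 0, 0], 0, 70], [[-0.1, 0, 0], 0, 70], [[-0.3, 0, 0], 0, 70], [[-1, 0, 0], 0, 70], [[-2, 0, 0], 0, 70], [[-3, 0, 0], 0, 70], [[-3, 0, 0], 0, 70], [[-3, 0, 0], 0, 70], [[0, 0, 0], 0, 70]])

```text
t: 29.2
tool_pos: [0.4864, 0.0473, 0.0269]
eef_rot: [180.0, 0.3, -7.2]
wrist_force: [0.2, -0.4, 0.1]
gripper_width: 0.0595
```

Emit:
carry_out(deltas=[[[0, 0, -3], 0, 70], [[0, 0, -4], 0, 70], [[0, 0, -4], 0, 70], [[-4, 0, -4], 0, 70], [[-4, 0, -2], 0, 70], [[0, 0, 0], 0, 70]])

```text
t: 29.8
tool_pos: [0.4166, 0.0567, 0.1988]
eef_rot: [-179.9, -0.5, -7.2]
wrist_force: [0.9, -0.5, -0.3]
gripper_width: 0.0597
```

```bash
python3 - <<'E'
from h import *
tb()
a=np.radians(-7.4);u=np.array([np.cos(a),np.sin(a)])
s=.0303+.011-.002+.075; b=np.array([.587,.0354])+s*u
c=pose(b[0],b[1],-7.4,.008,0)
overlay("sc21.png","scene",c,None,190,215,190,150,4,False)
overlay("top21.png","top",c,None,260,80,150,145,4,False)
im=cv2.imread("pics/top21.png");draw(im,"top",c,CAD[1:],4,np.array([260,80]),(255,0,255));cv2.imwrite("pics/top21b.png",im)
im=cv2.imread("pics/sc21.png");draw(im,"scene",c,CAD,4,np.array([190,215]),(255,0,255));cv2.imwrite("pics/sc21b.png",im)
cv2.imwrite("pics/cmp21.png",cv2.imread("pics/sc21.png")[420:600,100:420])
for n,p in dict(caddy=(.7,.02,.008),caddy_rear=(.627,.03,.008),caddy_front=(.775,.01,.008),caddy_bar=(.745,.015,.093)).items():
  for k in("scene","top"):
    for q in pts(n,k,1,np.array(p)):
        d=(q-[.587,.0354,0])[:2];print(n,k,q.round(4),(d@u).round(4),(d@[-u[1],u[0]]).round(4))
E
```

```text
t 29.8 bay x,y -0.1719 0.0007 z 0.1988 yaw -7.18 F [ 0.9 -0.5 -0.3] w 0.0597
caddy scene [0.6996 0.0213 0.0073] 0.1135 0.0005
caddy top [0.7017 0.0183 0.0102] 0.1159 -0.0022
caddy_rear scene [0.5882 0.0352 0.0146] 0.0012 -0.0
caddy_rear top [0.6266 0.0306 0.0063] 0.0399 0.0003
caddy_front scene [0.7806 0.0096 0.005 ] 0.1953 -0.0007
caddy_front top [0.7817 0.012  0.0093] 0.1961 0.0019
caddy_bar top [0.7507 0.0189 0.0949] 0.1645 0.0047
```

View pics/sc21b.png

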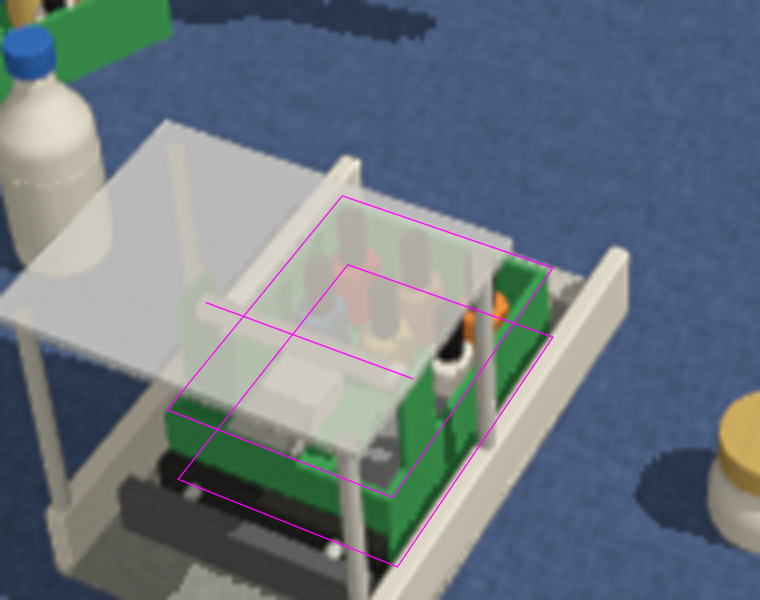

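View pics/top21b.png

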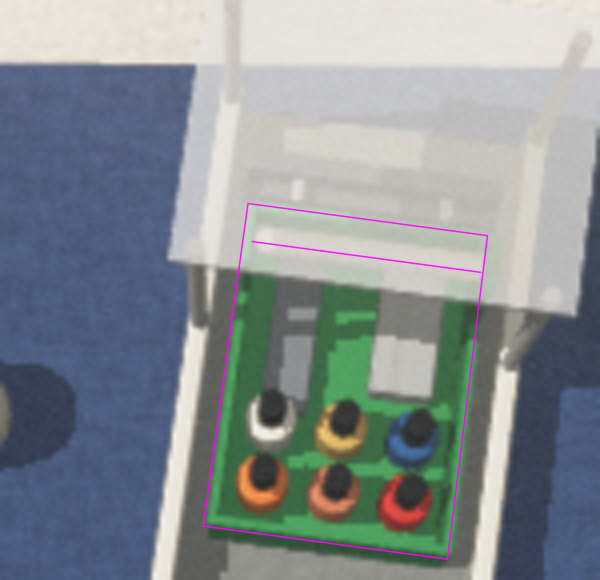

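View pics/cmp21.png

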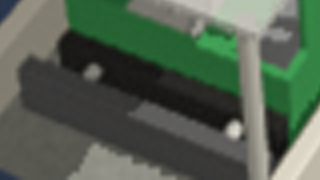

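```bash
python3 - <<'E'
from h import *
env.grab_frame
I={k:cv2.imread(f"pics/sc{k}.png",0) for k in(16,17,18,20,21)}
new=env.grab_frame("scene")[215:365,190:380]; I['now']=cv2.resize(cv2.cvtColor(new,cv2.COLOR_BGR2GRAY),None,fx=4,fy=4,interpolation=cv2.INTER_CUBIC)
def tr(ref,x,y,w,h,m=24):
    t=I[ref][y:y+h,x:x+w]
    for k in I:
        r=cv2.matchTemplate(I[k][y-m:y+h+m,x-m:x+w+m],t,cv2.TM_CCOEFF_NORMED);_,v,_,l=cv2.minMaxLoc(r);print(ref,k,np.subtract(l,m)/4,round(v,3))
tr(16,180,478,40,26);tr(16,318,532,28,30);tr(16,155,460,40,40); print(); tr(20,380,440,70,60)
# line angle of rear wall in top21
im=cv2.imread("pics/top21.png",0)
i=env.camera_info("top");E=i["extrinsics"];K=i["K"]
for l in cv2.createLineSegmentDetector().detect(im)[0][:,0]:
    if np.hypot(l[2]-l[0],l[3]-l[1])<110: continue
    P=[]
    for u,v in((l[0],l[1]),(l[2],l[3])):
        d=E[:3,:3]@np.linalg.solve(K,[u/4+260,v/4+80,1]);s=(.053-E[2,3])/d[2];P.append(E[:3,3]+s*d)
    d=P[1]-P[0];print(l.round(),round((np.degrees(np.arctan2(d[1],d[0]))+45)%90-45,2))
E
```

```text
16 16 [0. 0.] 1.0
16 17 [0. 0.] 0.999
16 18 [0. 0.] 0.999
16 20 [-0.5   0.75] 0.969
16 21 [-0.5   0.75] 0.967
16 now [-0.5   0.75] 0.968
16 16 [0. 0.] 1.0
16 17 [0. 0.] 1.0
16 18 [0. 0.] 1.0
16 20 [-0.25  0.5 ] 0.955
16 21 [-0.25  0.5 ] 0.955
16 now [-0.25  0.5 ] 0.956
16 16 [0. 0.] 1.0
16 17 [0. 0.] 0.999
16 18 [0. 0.] 0.999
16 20 [-0.5  0.5] 0.97
16 21 [-0.5  0.5] 0.969
16 now [-0.5  0.5] 0.969

20 16 [ 0.25 -0.25] 0.721
20 17 [ 3.75 -5.25] 0.729
20 18 [ 0.5  -0.75] 0.912
20 20 [0. 0.] 1.0
20 21 [0. 0.] 0.999
20 now [0. 0.] 0.999
[189. 310. 151. 578.] -7.5
[492. 579. 520. 357.] -7.55
[504. 310. 471. 578.] -7.57
[  1.  63. 219.  64.] 0.28
[171. 579. 207. 328.] -7.58
[576. 315. 598. 127.] -7.25
[195.  68. 167. 259.] -7.52
[217. 266. 574. 315.] -7.5
[438. 568. 287. 549.] -6.58
[206. 523. 449. 555.] -7.22
[218. 507. 242. 323.] -7.17
[454. 529. 469. 402.] -7.14
```

The pad stays pushed in by about 0.8 px (1–2 mm), and the caddy has not moved since release. The caddy's yaw is about -7.2° and the bay's about -7.5°, so it is square. The gripper is clear, so I hand the job in.

```bash
python3 -c "
from rig import env
print(env.job_done(), env.get_obs()['t'])"
```

```text
the job is handed in; nothing more can be done
the job is handed in; nothing more can be done
```

The green caddy nearest the robot is home in its bay, lying flat against the stop pad, and the job was handed in at about 30 s of the 67 s allowed.

- **Lift:** I gripped the bar and raised only the leading end. I centred the caddy on the bay and moved it until about 57 of its 150 mm was across, with the back edge still down, then set it on the threshold and let go.
- **Push:** I pushed the rear wall with both fingers, rising as the caddy tipped over. Sliding took about 3 N, the tip-over about 8 N, and the final press on the pad 7 N. I then backed off and cleared the arm.

**Last checks**
- **Pressing on the pad:** Against the earlier pictures, the pad stays pushed in by about 0.8 px, roughly 1–2 mm. The caddy has not shifted since I let go.
- **Square:** Its yaw is about -7.2° and the bay's about -7.5°, so it is within about 0.3°.
- **Flat:** I judged this from the pictures only; I did not measure it.
- **Other things:** The remover and the cream looked undisturbed in the last crops. I did not re-check the phone or the two look-alike caddies.
- **Disagreements:** The networks put the leading edge at bay x = 195 mm, against about 189 mm from my model. One reading for the rear edge, at 1 mm, contradicts the other (40 mm) and the picture, so I ignored it.

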